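# Open the square balm jar in its anti-turn cradle

## Task

Slide the square balm jar along the closet shelf, without lifting or tipping it, all the way home into the low U-shaped cradle that keeps it from turning. Then twist its tight cap anticlockwise (seen from above), stop once the threads have let go and before they catch again, and lift the cap straight off. Finish while still holding the cap in the gripper, level and straight over the open jar, a finger's width or two above its mouth, with the jar still home in the cradle and the other things on the shelf left where they were.

Things in the scene. Friction and masses are not known exactly. Their poses are not given: they have to be found in the camera images.
- cradle: Low white plastic U-shaped cradle fixed to the shelf. Origin: on the shelf, at the spot where the jar's centre belongs. Parallel side walls 6 mm thick, 28 mm high, inner faces at x = +-35 mm, from y = -33 to +25 mm; back wall's inner face at y = -34 mm. It opens to its own +y. The jar is home when pushed in against the back wall (it then sticks 8 mm out of the straight walls).
- cradle_mouth (a point): Middle of the cradle's wide mouth, on the shelf, 66 mm from the cradle's origin along its +y. Two slick flared guide walls (50 mm long, 28 mm high, splayed 25 degrees) narrow from about 110 mm here to the 70 mm between the side walls. The jar starts 0.18 to 0.24 m from the seat on this side, up to 30 mm off the cradle's centre line and turned up to 17 degrees from it.
- jar_mid (a point): Centre of the body of the square white ceramic jar, 21 mm above its underside, z up, x and y square to its faces. Body 66 x 66 mm and 42 mm high, then a round neck 38 mm across (with threads 49 mm) up to the rim, 62 mm above the underside. 78 mm tall with the cap on; 0.3 to 0.65 kg. Outside the cradle the jar spins when its cap is twisted.
- jar_mouth (a point): Centre of the jar's rim (62 mm above the jar's underside), on the jar's axis. A tab on the inner sealing disc stands 6 mm above it.
- cap_mid (a point): Centre of the jar's round ribbed aluminium cap, half-way up: 60 mm diameter, 32 mm tall, 70 g; z up, x along the raised ridge on its top. On the jar its centre is 62 mm above the shelf. It is a twist-off lug cap: it does not rise while it turns, and resists with about 0.35 N m all the way, so it must be gripped firmly; regrip it if one grasp cannot turn it far enough.
- cap_edge (a point): Centre of the cap's lower edge, on its axis; 46 mm above the shelf when on the jar, 4 mm above the jar's shoulder. From the tight start the cap cannot be lifted before about 105 degrees of anticlockwise turn, comes off freely between about 110 and 145 degrees, and its lugs catch under the next threads beyond 150. Lifting it 28 mm clears the rim and tab.
- seal (a joint): Turn (rad) of the slick grey sealing disc in the jar's mouth, which the cap drags round with it, lagging up to 0.25 rad behind: 0 tight, growing anticlockwise. With the disc at 1.85 to 2.3 the cap's threads have let go; beyond about 2.45 they catch again. It stays put once the cap is off.
- compact: Bystander: round chrome compact, 72 mm across, 17 mm high. Origin: centre of its underside.
- hairbrush: Bystander: bamboo hairbrush, 215 mm long, 36 mm high, bristles down, head at its +x end. Origin on the shelf near its middle.
- incense: Bystander: black ceramic incense holder, dish 90 mm across, 24 mm high. Origin: centre of its underside.
- sunglasses: Bystander: folded tortoiseshell sunglasses, 135 mm wide (y), 45 mm deep, 43 mm high. Origin: on the shelf at their middle.
- lotion: Bystander: amber bottle with black cap, 52 mm across, 120 mm tall. Origin: centre of its underside.
- round_pot: Bystander: round glass pot with an aluminium lid, 62 mm across, 55 mm tall; not the jar to open. Origin: centre of its underside.
- ring_dish: Bystander: empty white ceramic ring dish, 90 mm across, 22 mm high. Origin: centre of its underside.
Not all that is in view belongs to the job. Leave any blue or brown look-alike of the part that bears cap_mid alone.

How it is judged:
By the outcome, as a careful person would: the job done as asked, in the order asked, and still so for the second after the job is handed in, while the arm keeps its last pose, push and grip.
It also fails if it takes over 72 s, if anything falls off the work surface, if the arm or the gripper's body presses on something with over 40 N, if the wrist force passes 120 N, or if a joint passes its speed limit or range.

## Robot

A 6-joint arm with a two-finger parallel gripper is mounted at the origin on the work surface. World frame = base frame: x ahead of the robot, y to its left, z up, the work surface at z = 0. Lengths are in m, angles in rad, forces in N, time in s.
With the tool pointing down it reaches from about 0.35 to 0.875 m from the base axis. Payload 4.2 kg.
Tool frame: the origin (TCP) lies at the very end of the fingers, on their centre line; the grasp point (between the pads) lies 19 mm behind it; z points along the fingers, y is the direction in which the jaws open and shut (so a half turn about z gives the same grasp; the last joint's range is limited). The gripper opens to 85 mm and grips with 20 to 120 N. Pads are 22 mm wide; open, the fingers measure 114 mm over their backs; the gripper's body (76 mm by 85 mm) begins 54 mm behind the grasp point. The pads swing forward as they close: fully open they stand 13 mm farther back than shut.
Start: joints at [1.485, 0.385, 0.008, 0, -1.194, -0.259], TCP at [0.211, 0.588, 0.2] pointing down, gripper open.
Joint ranges: [-3.14, 3.14], [-1.21, 2.06], [-1.07, 1.41], [-3.16, 2.05], [-2.99, -0.16], [-3.1, 3.1]. Speed limits (rad/s): [2.79, 2.79, 3.14, 3.14, 3.14, 3.14].

## Interface

Orientations are given as a unit quaternion [x, y, z, w].
In Python, from cell import bot, snapshot, camera_params, job_done gives the robot as it stands. The module is installed in compiled form; this text tells all that it offers.
- The arm moves only by the tool servo_tool, never from a script. Its argument "deltas" is a list that holds one entry, the list of rows, each a list of 7 numbers: the shift along the world's x, y, z in mm, then the turn, a rotation vector about the world's x, y, z in rad, then the opening, from 0 (shut) to 1 (fully open). In form: [[[tx, ty, tz, rx, ry, rz, grip], ...]]. A call has 1 to 8 rows; each row shifts and turns the commanded pose from where the row before left it; what a row does not reach is not made up. A row lasts 1/8 s, in which the tool goes at most 62.5 mm and 10.7 degrees, less where a joint would pass 70% of its speed; a pose out of reach is approached as far as the arm can. A call with a gripper value outside its range is refused whole. The fingers move at their own pace and stop on an object; "force" is the grip in N (left out, the last holds). Time passes only in rows, so rows that do not move let the fingers close. It gives the time, the measured TCP pose, the force and the opening at its end, in the units of the state.
- bot.sense(): the state, without advancing time (a new reading comes with each control period).
- snapshot(name): name is "scene" or "top"; returns (picture, depth): 420x560x3 uint8, red, green, blue; 420x560 float32, m along the optical axis (not along the pixel's ray), 0 where there is no reading.
- camera_params(name): a dict with "fx", "fy", "cx", "cy" (pixels), "distortion" ([k1, k2, p1, p2, k3] as OpenCV has them; the pictures are not rectified), "extrinsics" (4x4, takes a point from world to camera coordinates). Camera axes: x right, y up, looking along -z (the intrinsics and any distortion apply to the point x, -y, -z); pixel columns grow to the right and rows downward; lengths in m; the calibration is good to about 2 mm. A picture is of the moment at which its call begins. camera_params takes no time and is no camera call.
- job_done(): hands the job in, once; it reports no verdict.
The state is a dict: "time": time; "qpos": joint angles; "joint_velocities": joint speeds; "effort": joint torques, N m; "tcp_pos": TCP position; "eef_rot": TCP orientation; "force": force on the tool from outside, world axes, zero at the start; "ft_torque": the same for the moment, N m; "opening": opening from 0.0 (shut) to 1.0 (fully open).
Only numpy, scipy, OpenCV 4.12 (cv2) and the standard library are available. Lean on these libraries where they do the work, as an engineer would, in place of code of your own. Each camera call takes 0.05 s, during which the arm holds its last target.

## Working session

There is one attempt and no reset: what is moved stays moved. The work goes in short steps, Python scripts to look and compute and a tool call to move; the robot and the scene stay as the last step left them, time stands still between calls to the robot, and variables do not carry over. Pictures are saved under pics/ and viewed, and the job is handed in when it is done.

Besides the shell and the picture viewer there is one more tool, called after ">>>" as a command line: name --argument value ..., lists and objects as JSON in quotes. servo_tool: Moves the arm, as the interface text tells. Its arguments: {"type":"object","properties":{"deltas":{"type":"array"},"force":{"type":"number"}},"required":["deltas"]}

```bash
mkdir -p pics; ls
python3 - <<'E'
from cell import bot,snapshot,camera_params
import cv2,numpy as np
s=bot.sense();print(s['time'],s['tcp_pos'],s['eef_rot'],s['opening'])
for n in('scene','top'):
    p,d=snapshot(n);np.savez(f'pics/{n}0.npz',p=p,d=d)
    cv2.imwrite(f'pics/{n}0.png',p[:,:,::-1])
    c=camera_params(n);print(n,c)
E
```

```text
pics
0.0 [0.2110238  0.5875901  0.19842001] [ 9.85163120e-01 -1.71617046e-01 -1.34713245e-04  1.09449706e-03] 1.0020122616338507
scene {'fx': 525.1002779237986, 'fy': 525.1002779237986, 'cx': 279.48151720495144, 'cy': 213.44762634699148, 'distortion': array([-0.06633455,  0.        ,  0.        ,  0.        ,  0.        ]), 'extrinsics': array([[ 5.86806826e-01,  8.09726893e-01, -3.28748512e-04,
        -3.69114276e-01],
       [-4.72801340e-01,  3.42967358e-01,  8.11684843e-01,
         1.55116131e-01],
       [ 6.57355796e-01, -4.76146773e-01,  5.84095547e-01,
        -1.88389909e+00],
       [ 0.00000000e+00,  0.00000000e+00,  0.00000000e+00,
         1.00000000e+00]])}
top {'fx': 443.32167566539323, 'fy': 443.32167566539323, 'cx': 283.99409230359174, 'cy': 208.70165471596053, 'distortion': array([-0.04709747,  0.        ,  0.        ,  0.        ,  0.        ]), 'extrinsics': array([[-0.02623819, -0.99964261, -0.00511928,  0.08754418],
       [ 0.99613612, -0.02657482,  0.08370545, -0.55105066],
       [-0.08381158, -0.00290322,  0.99647739, -1.21598855],
       [ 0.        ,  0.        ,  0.        ,  1.        ]])}
```

View pics/scene0.png

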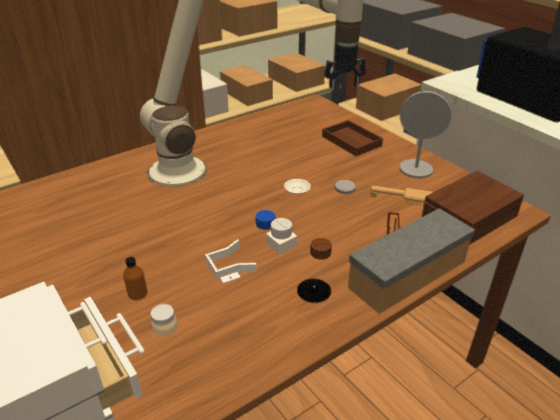

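View pics/top0.png

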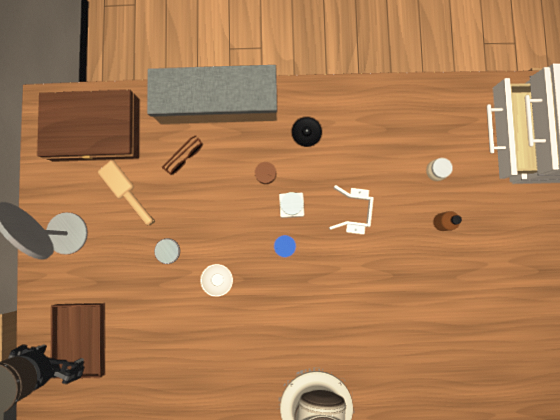

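The jar is at top (291,205) / scene (281,235), with a silver cap on a square white body. The cradle is at top (352,212), opening to the left (+y). Look-alike caps are blue at top (285,246) and brown at (265,173). The round pot at (440,168) has a silver lid but isn't square. I'll enlarge a crop to confirm.

Run:
```python
import cv2,numpy as np
a=np.load('pics/top0.npz')['p'][150:270,240:400];b=np.load('pics/scene0.npz')['p'][190:300,190:350]
a=cv2.resize(a,None,fx=4.8,fy=4.8,interpolation=cv2.INTER_CUBIC);b=cv2.resize(b,None,fx=4.8,fy=4.8,interpolation=cv2.INTER_CUBIC)
cv2.imwrite('pics/cropa.png',a[:,:,::-1]);cv2.imwrite('pics/cropb.png',b[:,:,::-1])
```

```text
(no output)
```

View pics/cropa.png

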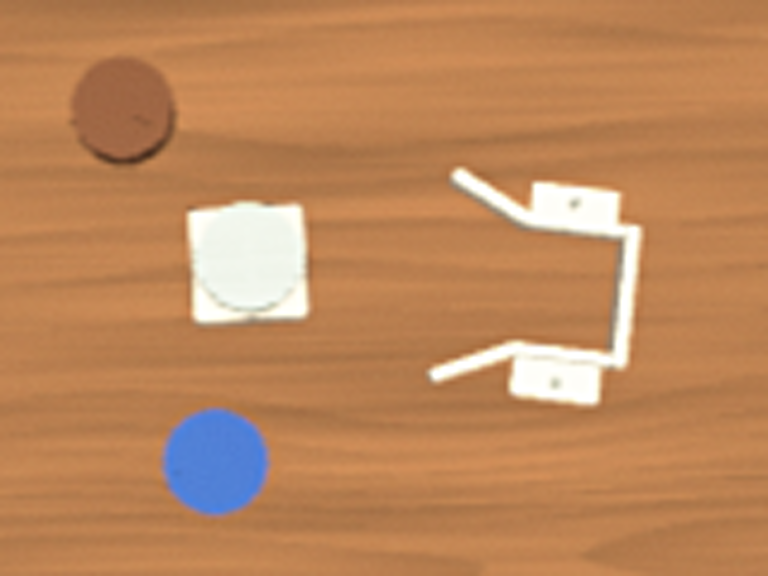

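View pics/cropb.png

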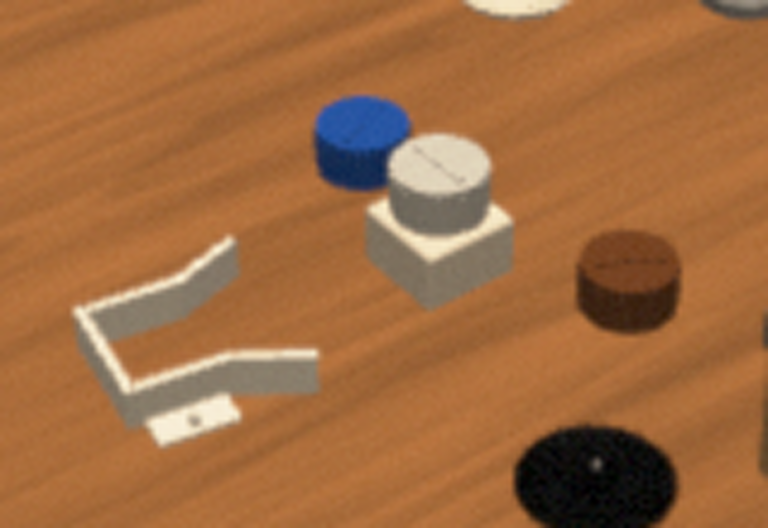

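The crops confirm it: the silver ridged cap sits on the square white body, and the blue and brown caps are loose. Next I'll measure the poses.

```bash
cat > h.py <<'E'
import cv2,numpy as np
from cell import camera_params
def cam(n):
    c=camera_params(n);K=np.array([[c['fx'],0,c['cx']],[0,c['fy'],c['cy']],[0,0,1]]);return K,np.array(c['distortion']),np.array(c['extrinsics'])
def ray(n,uv):
    K,D,E=cam(n);u=cv2.undistortPoints(np.array(uv,float).reshape(-1,1,2),K,D)[:,0]
    d=np.c_[u[:,0],-u[:,1],-np.ones(len(u))];R=E[:3,:3];return -R.T@E[:3,3],d@R
def plane(n,uv,z):
    o,d=ray(n,uv);return o+d*((z-o[2])/d[:,2])[:,None]
def depthpts(n,d):
    K,D,E=cam(n);v,u=np.mgrid[:420,:560];o,r=ray(n,np.c_[u.ravel(),v.ravel()]);return (o+r*d.ravel()[:,None]).reshape(420,560,3)
E
python3 - <<'E'
from h import *
f=np.load('pics/top0.npz');p,d=f['p'],f['d']
X=depthpts('top',d)
print('cam',ray('top',[[280,210]])[0])
hsv=cv2.cvtColor(p,cv2.COLOR_RGB2HSV)
m=((hsv[...,1]<70)&(hsv[...,2]>130)).astype(np.uint8)
m[:,:240]=0;m[:,400:]=0;m[:150]=0;m[270:]=0
n,l,st,ce=cv2.connectedComponentsWithStats(m)
for i in range(1,n):
    if st[i,4]<50: continue
    print(i,st[i],ce[i])
    c,_=cv2.findContours((l==i).astype(np.uint8),cv2.RETR_EXTERNAL,cv2.CHAIN_APPROX_NONE)
    P=X[l==i]
    for z in np.arange(0,.09,.01):
        q=P[(abs(P[:,2]-z)<.005)];
        if len(q)>5:print('  z',round(z,3),len(q),q.mean(0).round(4))
jb=[(188,210),(303,205),(310,317),(195,325)]
t=lambda L:[( (x+.5)/4.8-.5+240,(y+.5)/4.8-.5+150) for x,y in L]
print('jar',plane('top',t(jb),.042).round(4).tolist())
cr=[(455,172),(525,222),(638,230),(622,365),(515,346),(432,376)]
print('cradle',plane('top',t(cr),.028).round(4).tolist())
E
```

```text
cam [0.44930454 0.06933853 1.25827921]
1 [329 185  44  49 623] [356.16372392 210.38362761]
  z 0.0 263 [ 0.5375 -0.1345  0.0017]
  z 0.01 75 [ 0.553  -0.1305  0.0081]
  z 0.02 74 [ 0.5542 -0.1293  0.0221]
  z 0.03 203 [ 0.5455 -0.1251  0.0284]
2 [279 192  25  26 573] [291.27923211 204.504363  ]
  z 0.0 7 [ 0.566   0.0185 -0.0009]
  z 0.02 7 [0.5313 0.0447 0.0208]
  z 0.04 128 [0.5544 0.0533 0.0408]
  z 0.05 14 [0.5507 0.048  0.0476]
  z 0.07 53 [0.561  0.0574 0.073 ]
  z 0.08 350 [0.5637 0.0534 0.0782]
jar [[0.5945, 0.0862, 0.042], [0.5956, 0.02, 0.042], [0.531, 0.0179, 0.042], [0.5281, 0.0839, 0.042]]
cradle [[0.6143, -0.0698, 0.028], [0.5839, -0.1094, 0.028], [0.5775, -0.1751, 0.028], [0.4992, -0.1625, 0.028], [0.5119, -0.1009, 0.028], [0.4959, -0.0522, 0.028]]
```

```bash
cat > fit.py <<'E'
from h import *
import sys
def cradle(n,f,c0=(0.546,-.138),yaw0=-8):
    p,d=f['p'],f['d'];X=depthpts(n,d)
    hsv=cv2.cvtColor(p,cv2.COLOR_RGB2HSV)
    m=(hsv[...,1]<60)&(hsv[...,2]>(200 if n=='top' else 215))&(X[...,2]>.019)&(X[...,2]<.036)
    v,u=np.nonzero(m);P=plane(n,np.c_[u,v],.028)[:,:2]
    y=np.radians(yaw0);c=np.array(c0)
    for it in range(6):
        R=np.array([[np.cos(y),-np.sin(y)],[np.sin(y),np.cos(y)]]);q=(P-c)@R
        a=q[(abs(q[:,0]-38)>1e9)] if 0 else q
        r=q[(abs(q[:,0]-.038)<.008)&(q[:,1]>-.030)&(q[:,1]<.022)]
        l=q[(abs(q[:,0]+.038)<.008)&(q[:,1]>-.030)&(q[:,1]<.022)]
        b=q[(abs(q[:,1]+.037)<.008)&(abs(q[:,0])<.033)]
        # joint LSQ: r: x=+.038+dx - t*y ; b: y=-.037+dy+t*x
        A=[];B=[]
        for s,w in((1,r),(-1,l)):
            for k in w:A.append([1,0,-k[1]]);B.append(k[0]-s*.038)
        for k in b:A.append([0,1,k[0]]);B.append(k[1]+.037)
        s=np.linalg.lstsq(np.array(A),np.array(B),rcond=None)[0]
        c=c+R@s[:2];y+=s[2]
    print(n,'cradle',c.round(4),'yaw',np.degrees(y).round(2),len(r),len(l),len(b),
      'sep',(r[:,0].mean()-l[:,0].mean()).round(4),'slopes',[np.degrees(np.arctan(np.polyfit(w[:,i],w[:,1-i],1)[0])).round(1) for w,i in((r,1),(l,1),(b,0))])
    return c,y
def jar(n,f,box=((.4,.7),(-.2,.12))):
    p,d=f['p'],f['d'];X=depthpts(n,d)
    hsv=cv2.cvtColor(p,cv2.COLOR_RGB2HSV)
    w=(hsv[...,1]<60)&(X[...,0]>box[0][0])&(X[...,0]<box[0][1])&(X[...,1]>box[1][0])&(X[...,1]<box[1][1])
    m=(w&(X[...,2]>.073)&(X[...,2]<.084)).astype(np.uint8)
    k,l,st,ce=cv2.connectedComponentsWithStats(m);i=1+st[1:,4].argmax()
    c=max(cv2.findContours((l==i).astype(np.uint8),0,1)[0],key=cv2.contourArea)[:,0]
    e=plane(n,c,.078)[:,:2];ctr,rad=cv2.minEnclosingCircle((e*1e3).astype(np.float32))
    v,u=np.nonzero(l==i);print(n,'cap circle',np.array(ctr)/1e3,rad,'mean',plane(n,np.c_[u,v],.0775)[:,:2].mean(0))
    return X,w
if __name__=='__main__':
    t=sys.argv[1]
    for n in('top','scene'):
        f=np.load(f'pics/{n}{t}.npz')
        if len(sys.argv)<3:cradle(n,f)
        X,w=jar(n,f)
        m=w&(X[...,2]>.036)&(X[...,2]<.048);v,u=np.nonzero(m)
        r=cv2.minAreaRect((plane(n,np.c_[u,v],.042)[:,:2]*1e3).astype(np.float32));print('body rect',r)
E
python3 fit.py 0
```

```text
top cradle [ 0.5449 -0.129 ] yaw -8.51 44 41 51 sep 0.076 slopes [np.float64(-0.5), np.float64(0.2), np.float64(-0.2)]
top cap circle [0.56338495 0.05377257] 30.47185516357422 mean [0.56388687 0.05344518]
body rect ((536.97412109375, 52.21397399902344), (113.30401611328125, 63.71715545654297), 1.7115010023117065)
scene cradle [ 0.5442 -0.1291] yaw -8.42 18 15 26 sep 0.0756 slopes [np.float64(-0.5), np.float64(-0.6), np.float64(-0.3)]
scene cap circle [0.5670506  0.05033888] 33.107601165771484 mean [0.56602676 0.05076163]
body rect ((565.423095703125, 52.495975494384766), (57.65541076660156, 59.30563735961914), 2.482465982437134)
```

>>> servo_tool --deltas '[[[22,-33.5,0,0,0,0.043,1],[22,-33.5,0,0,0,0.043,1],[22,-33.5,0,0,0,0.043,1],[22,-33.5,0,0,0,0.043,1],[22,-33.5,0,0,0,0.043,1],[22,-33.5,0,0,0,0.043,1],[22,-33.5,0,0,0,0.043,1],[22,-33.5,0,0,0,0.043,1]]]' --force 40

```text
time: 1.1
tcp_pos: [0.3875, 0.3188, 0.1992]
eef_rot: [1.0, 0.0, -0.0, 0.0]
force: [-0.0, 0.1, -0.1]
opening: 1.001
```

>>> servo_tool --deltas '[[[22,-33.5,0,0,0,0,1],[22,-33.5,0,0,0,0,1],[22,-33.5,0,0,0,0,1],[22,-33.5,0,0,0,0,1],[22,-33.5,0,0,0,0,1],[22,-33.5,0,0,0,0,1],[22,-33.5,0,0,0,0,1],[22,-33.5,0,0,0,0,1]]]'

```text
time: 2.1
tcp_pos: [0.5635, 0.051, 0.1991]
eef_rot: [1.0, -0.0, -0.0, 0.0]
force: [1.5, 0.7, -0.1]
opening: 1.002
```

>>> servo_tool --deltas '[[[0,0,0,0,0,0,1],[0,0,0,0,0,0,1]]]'

```text
time: 2.35
tcp_pos: [0.5627, 0.0522, 0.199]
eef_rot: [1.0, -0.001, -0.001, 0.0]
force: [-0.3, 1.3, -0.1]
opening: 0.999
```

```bash
cat > st.py <<'E'
from cell import bot
from scipy.spatial.transform import Rotation as R
import numpy as np
s=bot.sense();r=R.from_quat(s['eef_rot']).as_matrix()
print('t',s['time'],'tcp',(np.array(s['tcp_pos'])*1e3).round(1),'yaw',np.degrees(np.arctan2(r[1,0],r[0,0])).round(2),'tilt z',r[:,2].round(4),'q',np.round(s['qpos'],3),'F',np.round(s['force'],1),'T',np.round(s['ft_torque'],2),'op',round(s['opening'],3))
E
python3 st.py
```

```text
t 2.35 tcp [562.7  52.2 199. ] yaw -0.07 tilt z [-1.2e-03 -1.0e-04 -1.0e+00] q [ 0.379  0.284 -0.142 -0.    -1.146  1.191] F [-0.3  1.3 -0.1] T [-0.01  0.01  0.  ] op 0.999
```

>>> servo_tool --deltas '[[[1,0.3,-40,0,0,0,1],[0,0,-40,0,0,0,1],[0,0,-35,0,0,0,1],[0,0,-20,0,0,0,1],[0,0,-10,0,0,0,1],[0,0,-6,0,0,0,1],[0,0,0,0,0,0,1]]]'

```text
time: 3.22
tcp_pos: [0.5644, 0.0529, 0.0489]
eef_rot: [1.0, -0.0, 0.0, -0.0]
force: [0.4, -0.0, 0.4]
opening: 1.0
```

```bash
cat > look.py <<'E'
import sys,cv2,numpy as np
from cell import snapshot
t=sys.argv[1];b={'top':(140,280,250,400),'scene':(170,300,180,350)}
for n in sys.argv[2:]:
    p,d=snapshot(n);np.savez(f'pics/{n}{t}.npz',p=p,d=d);a=b[n]
    cv2.imwrite(f'pics/{n}{t}c.png',cv2.resize(p[a[0]:a[1],a[2]:a[3],::-1],None,fx=4.5,fy=4.5,interpolation=cv2.INTER_CUBIC)[:600,:800])
E
python3 look.py 1 scene; python3 st.py
```

```text
t 3.275 tcp [564.7  52.8  49.2] yaw -0.02 tilt z [ 1.3e-03  4.0e-04 -1.0e+00] q [ 0.379  0.44  -0.329  0.    -0.801  1.191] F [-0.2 -0.7  1.1] T [ 0.05  0.01 -0.03] op 0.999
```

View pics/scene1c.png

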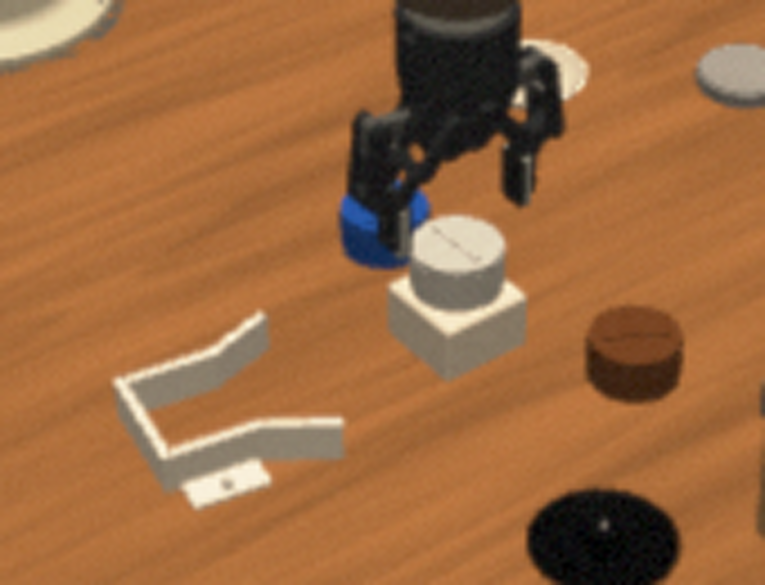

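```bash
python3 - <<'E'
from h import *
def proj(n,P):
    K,D,E=cam(n);q=np.c_[P,np.ones(len(P))]@E.T;q=q[:,:3]*[1,-1,-1]
    return cv2.projectPoints(q,np.zeros(3),np.zeros(3),K,D)[0][:,0]
print(proj('scene',np.array([[.5647,.0528,.049],[.5647,.0103,.06],[.5647,.0953,.06],[.5647,.0528,.15],[0,0,0]])))
f=np.load('pics/scene1.npz');X=depthpts('scene',f['d'])
print(X[222,269],X[210,295],X[225,283],X[215,268])
E
python3 look.py 2 scene top;python3 st.py
```

```text
[[281.21858903 232.23202252]
 [269.06129543 234.56895003]
 [293.0656642  223.95870461]
 [281.27733828 203.31437635]
 [176.9063451  170.34156165]]
[0.57697298 0.00230444 0.11514025] [0.57187214 0.09574615 0.11358245] [0.57395674 0.05222072 0.08092715] [0.57463957 0.00095871 0.13802101]
t 3.375 tcp [564.8  52.7  49.4] yaw -0.04 tilt z [ 1.7e-03  5.0e-04 -1.0e+00] q [ 0.379  0.439 -0.329  0.    -0.801  1.191] F [-0.7  0.6  0. ] T [ 0.01  0.03 -0.03] op 1.003
```

View pics/scene2c.png

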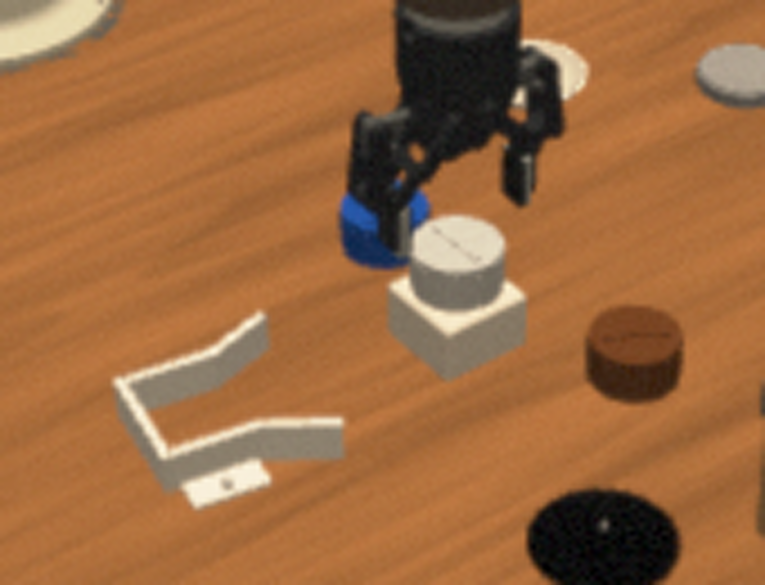

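View pics/top2c.png

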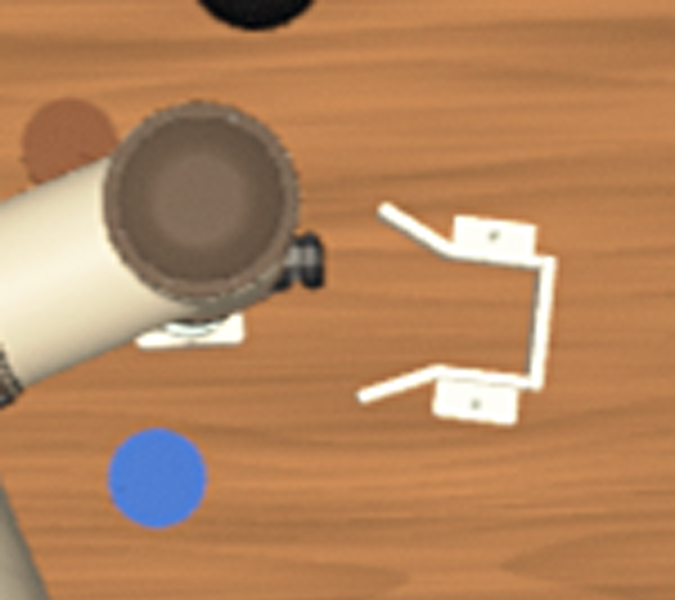

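Run:
```python
from h import *
f=np.load('pics/scene2.npz');X=depthpts('scene',f['d'])
for u in (266,268,270,293,295,297):
  for v in range(208,234,2): print(u,v,X[v,u].round(3).tolist(),f['p'][v,u])
```

```text
266 208 [0.561, 0.004, 0.152] [22 20 17]
266 210 [0.561, 0.004, 0.146] [27 27 28]
266 212 [0.571, -0.003, 0.148] [40 39 36]
266 214 [0.572, -0.004, 0.142] [20 22 23]
266 216 [0.572, -0.004, 0.135] [23 23 20]
266 218 [0.572, -0.004, 0.129] [26 23 23]
266 220 [0.573, -0.005, 0.122] [25 26 25]
266 222 [0.571, -0.003, 0.114] [25 24 24]
266 224 [0.574, -0.006, 0.11] [23 23 31]
266 226 [0.472, 0.063, 0.01] [27 47 81]
266 228 [0.475, 0.061, 0.005] [29 47 84]
266 230 [0.478, 0.059, 0.0] [153  98  62]
266 232 [0.485, 0.054, -0.001] [177 121  77]
268 208 [0.559, 0.012, 0.147] [61 38 27]
268 210 [0.43, 0.1, 0.031] [ 70  81 113]
268 212 [0.577, -0.001, 0.15] [34 39 45]
268 214 [0.577, -0.001, 0.144] [30 30 29]
268 216 [0.579, -0.002, 0.139] [28 28 23]
268 218 [0.575, 0.001, 0.128] [50 50 45]
268 220 [0.578, -0.002, 0.125] [49 48 41]
268 222 [0.57, 0.004, 0.11] [50 48 45]
268 224 [0.574, 0.001, 0.107] [51 47 43]
268 226 [0.569, 0.004, 0.096] [77 77 71]
268 228 [0.478, 0.067, 0.004] [41 52 81]
268 230 [0.481, 0.064, -0.0] [156 100  56]
268 232 [0.533, 0.028, 0.041] [225 188 145]
270 208 [0.576, 0.
[... 1501 characters left out ...]
06  56]
295 228 [0.52, 0.138, -0.001] [171 106  57]
295 230 [0.53, 0.13, 0.001] [171 106  57]
295 232 [0.538, 0.124, 0.001] [178 112  59]
297 208 [0.579, 0.097, 0.124] [87 83 72]
297 210 [0.576, 0.099, 0.115] [83 78 68]
297 212 [0.575, 0.1, 0.107] [89 82 70]
297 214 [0.577, 0.099, 0.101] [108  89  71]
297 216 [0.473, 0.182, -0.003] [167 108  58]
297 218 [0.484, 0.173, 0.0] [168 109  58]
297 220 [0.498, 0.162, 0.005] [173 108  59]
297 222 [0.497, 0.163, -0.004] [176 110  58]
297 224 [0.511, 0.152, 0.002] [173 107  61]
297 226 [0.515, 0.149, -0.001] [166 104  56]
297 228 [0.525, 0.142, -0.0] [175 111  64]
297 230 [0.531, 0.137, -0.002] [174 111  59]
297 232 [0.539, 0.131, -0.002] [181 113  60]
```

Run:
```python
from h import *
f=np.load('pics/scene2.npz');X=depthpts('scene',f['d'])
for u in (278,283,288):
  for v in range(172,216,3): print(u,v,X[v,u].round(3).tolist(),f['p'][v,u])
f=np.load('pics/top2.npz');X=depthpts('top',f['d'])
for u,v in((294,184),(320,198),(316,200),(293,212),(270,175)):print(u,v,X[v,u].round(3))
```

```text
278 172 [0.592, 0.022, 0.275] [51 39 32]
278 175 [0.583, 0.029, 0.259] [93 90 80]
278 178 [0.587, 0.026, 0.253] [41 41 39]
278 181 [0.593, 0.022, 0.249] [24 26 19]
278 184 [0.593, 0.022, 0.239] [31 27 27]
278 187 [0.587, 0.026, 0.226] [23 24 22]
278 190 [0.589, 0.024, 0.218] [20 19 20]
278 193 [0.574, 0.035, 0.196] [16 13 17]
278 196 [0.576, 0.033, 0.188] [29 28 30]
278 199 [0.58, 0.031, 0.182] [31 30 28]
278 202 [0.584, 0.028, 0.175] [28 28 25]
278 205 [0.581, 0.03, 0.163] [56 37 26]
278 208 [0.409, 0.154, 0.004] [167 104  56]
278 211 [0.419, 0.146, 0.001] [168 106  58]
278 214 [0.432, 0.137, 0.001] [171 108  58]
283 172 [0.599, 0.033, 0.275] [54 43 32]
283 175 [0.59, 0.04, 0.259] [94 89 78]
283 178 [0.598, 0.034, 0.256] [47 46 45]
283 181 [0.601, 0.032, 0.249] [18 23 19]
283 184 [0.599, 0.033, 0.238] [16 16 15]
283 187 [0.596, 0.036, 0.226] [29 29 27]
283 190 [0.598, 0.034, 0.219] [28 27 26]
283 193 [0.574, 0.051, 0.19] [31 25 28]
283 196 [0.577, 0.049, 0.182] [25 22 20]
283 199 [0.576, 0.05, 0.171] [25 28 24]
283 202 [0.578, 0.049, 0.163] [28 23 25]
283 205 [0.398, 0.181, -0.002] 
[... 216 characters left out ...]
2 85 77]
288 178 [0.606, 0.044, 0.256] [29 31 28]
288 181 [0.6, 0.049, 0.242] [22 18 21]
288 184 [0.601, 0.048, 0.234] [27 24 26]
288 187 [0.605, 0.045, 0.228] [26 27 25]
288 190 [0.604, 0.046, 0.217] [26 25 24]
288 193 [0.582, 0.063, 0.189] [45 44 43]
288 196 [0.585, 0.06, 0.183] [29 28 26]
288 199 [0.576, 0.067, 0.165] [28 27 23]
288 202 [0.397, 0.203, 0.0] [134  85  48]
288 205 [0.409, 0.194, -0.001] [170 107  59]
288 208 [0.424, 0.182, 0.001] [175 109  60]
288 211 [0.434, 0.175, -0.003] [169 103  53]
288 214 [0.447, 0.166, -0.003] [179 114  61]
294 184 [0.564 0.052 0.439]
320 198 [ 0.562 -0.015  0.195]
316 200 [ 0.558 -0.005  0.194]
293 212 [0.539 0.049 0.077]
270 175 [0.648 0.11  0.03 ]
```

The fingertips sit at about z 0.096 by depth while the TCP reads 0.049, so the real tips are roughly 35 mm higher than the open-finger geometry predicts. I'll descend in a smaller step and compare again.

>>> servo_tool --deltas '[[[-0.5,0,-8,0,0,0,1],[0,0,-8,0,0,0,1],[0,0,-6,0,0,0,1],[0,0,0,0,0,0,1],[0,0,0,0,0,0,1]]]'

```text
time: 4.0
tcp_pos: [0.5639, 0.0525, 0.0265]
eef_rot: [1.0, -0.0, 0.0, 0.0]
force: [0.1, 0.1, -0.5]
opening: 1.001
```

```bash
python3 look.py 3 scene;python3 st.py
python3 - <<'E'
from h import *
f=np.load('pics/scene3.npz');X=depthpts('scene',f['d'])
for u in (268,270,295,297):
  for v in range(216,240,2): print(u,v,X[v,u].round(3).tolist(),f['p'][v,u])
E
```

```text
t 4.05 tcp [564.   52.6  26.7] yaw -0.04 tilt z [ 4.e-04  1.e-04 -1.e+00] q [ 0.379  0.469 -0.351  0.    -0.751  1.191] F [0.3 0.2 0.8] T [ 0.01  0.01 -0.05] op 1.001
268 216 [0.455, 0.082, 0.03] [ 36  67 119]
268 218 [0.575, 0.0, 0.129] [38 46 68]
268 220 [0.575, 0.0, 0.122] [30 30 26]
268 222 [0.579, -0.002, 0.118] [27 27 24]
268 224 [0.571, 0.003, 0.105] [60 58 52]
268 226 [0.575, -0.0, 0.101] [60 56 51]
268 228 [0.57, 0.004, 0.09] [62 61 51]
268 230 [0.572, 0.002, 0.085] [55 50 46]
268 232 [0.575, -0.0, 0.08] [89 82 71]
268 234 [0.54, 0.023, 0.04] [231 211 176]
268 236 [0.543, 0.021, 0.036] [145 128 108]
268 238 [0.547, 0.019, 0.032] [128 113  95]
270 216 [0.577, 0.006, 0.134] [30 34 42]
270 218 [0.577, 0.006, 0.128] [20 25 24]
270 220 [0.574, 0.008, 0.118] [28 26 29]
270 222 [0.577, 0.005, 0.114] [72 70 71]
270 224 [0.577, 0.005, 0.107] [101  93  82]
270 226 [0.575, 0.007, 0.099] [97 93 81]
270 228 [0.575, 0.006, 0.092] [90 86 77]
270 230 [0.575, 0.006, 0.085] [95 90 80]
270 232 [0.579, 0.004, 0.081] [109 100  88]
270 234 [0.547, 0.026, 0.044] [241 226 191]
270 236 [0.553, 0.022
[... 406 characters left out ...]
57]
295 232 [0.535, 0.126, -0.002] [181 113  61]
295 234 [0.544, 0.119, -0.001] [218 175 133]
295 236 [0.595, 0.079, 0.043] [225 205 170]
295 238 [0.595, 0.08, 0.035] [135 120 101]
297 216 [0.576, 0.1, 0.093] [76 70 59]
297 218 [0.574, 0.102, 0.084] [90 76 60]
297 220 [0.574, 0.102, 0.077] [120  92  66]
297 222 [0.499, 0.162, -0.002] [173 110  60]
297 224 [0.509, 0.153, 0.001] [171 107  56]
297 226 [0.521, 0.144, 0.004] [169 108  58]
297 228 [0.528, 0.139, 0.003] [173 108  58]
297 230 [0.531, 0.137, -0.002] [175 111  61]
297 232 [0.543, 0.128, 0.002] [184 116  65]
297 234 [0.55, 0.122, 0.002] [181 118  66]
297 236 [0.555, 0.119, -0.001] [170 113  70]
297 238 [0.564, 0.111, 0.0] [168 111  65]
```

View pics/scene3c.png

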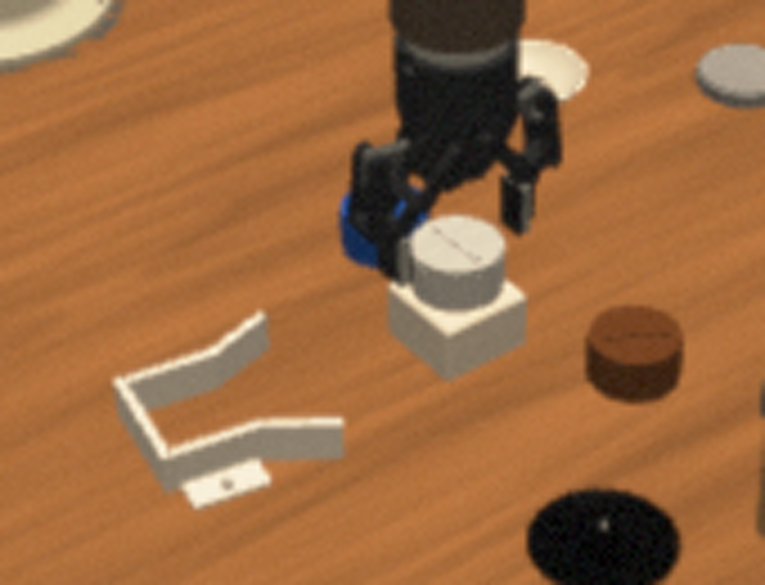

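>>> servo_tool --deltas '[[[0,0,-6,0,0,0,1],[0,0,-6,0,0,0,1],[0,0,-5.5,0,0,0,1],[0,0,0,0,0,0,1],[0,0,0,0,0,0,0.8],[0,0,0,0,0,0,0.72]]]' --force 20

```text
time: 4.8
tcp_pos: [0.5639, 0.0526, 0.0092]
eef_rot: [1.0, -0.0, 0.0, -0.0]
force: [-0.2, 0.7, 0.8]
opening: 0.722
```

```bash
python3 look.py 4 scene;python3 st.py
```

```text
t 4.85 tcp [563.9  52.6   9.2] yaw -0.05 tilt z [ 5.e-04  2.e-04 -1.e+00] q [ 0.379  0.494 -0.365  0.    -0.711  1.191] F [-0.4  0.2  0.7] T [ 0.05  0.06 -0.04] op 0.718
```

View pics/scene4c.png

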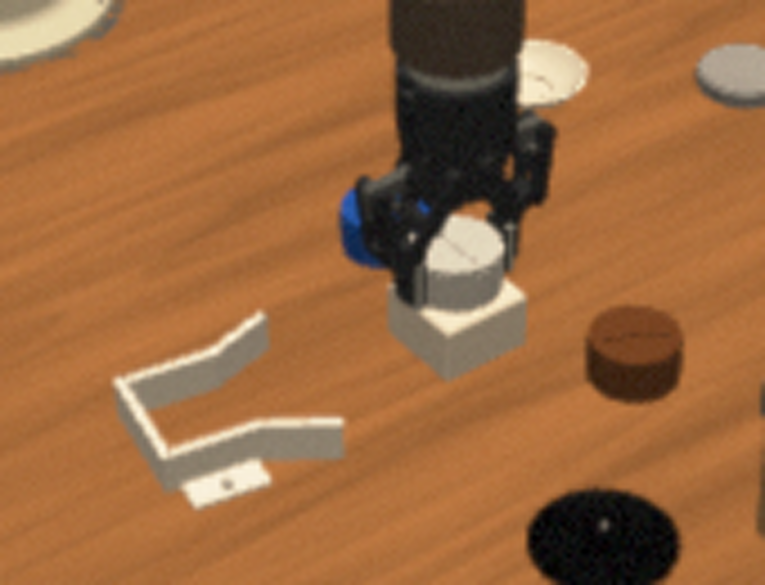

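Run:
```python
from h import *
f=np.load('pics/scene4.npz');X=depthpts('scene',f['d'])
for u in (270,272,294):
  for v in range(222,244,2): print(u,v,X[v,u].round(3).tolist(),f['p'][v,u])
```

```text
270 222 [0.557, 0.019, 0.096] [69 64 57]
270 224 [0.567, 0.013, 0.098] [52 48 47]
270 226 [0.571, 0.01, 0.094] [28 26 25]
270 228 [0.572, 0.009, 0.088] [22 25 24]
270 230 [0.573, 0.008, 0.082] [26 25 29]
270 232 [0.573, 0.008, 0.075] [22 19 21]
270 234 [0.57, 0.01, 0.066] [28 29 28]
270 236 [0.574, 0.007, 0.063] [33 33 31]
270 238 [0.554, 0.021, 0.035] [118 103  85]
270 240 [0.553, 0.021, 0.028] [128 115  96]
270 242 [0.553, 0.021, 0.02] [126 112  93]
272 222 [0.571, 0.016, 0.106] [87 79 74]
272 224 [0.578, 0.012, 0.105] [30 30 28]
272 226 [0.578, 0.012, 0.098] [24 25 28]
272 228 [0.578, 0.011, 0.091] [32 30 28]
272 230 [0.569, 0.018, 0.076] [69 65 58]
272 232 [0.573, 0.015, 0.073] [72 69 61]
272 234 [0.57, 0.017, 0.063] [73 67 61]
272 236 [0.572, 0.015, 0.058] [74 71 62]
272 238 [0.575, 0.013, 0.053] [100  94  84]
272 240 [0.568, 0.018, 0.039] [129 114  99]
272 242 [0.563, 0.021, 0.027] [127 113  92]
294 222 [0.573, 0.092, 0.073] [61 52 43]
294 224 [0.57, 0.095, 0.063] [70 58 48]
294 226 [0.573, 0.093, 0.059] [81 63 50]
294 228 [0.516, 0.137, -0.004] [144  99  63]
294 230 [0.526, 0.129, -0.001] [164 104  55]
294 232 [0.537, 0.121, 0.001] [182 120  70]
294 234 [0.585, 0.084, 0.041] [242 226 189]
294 236 [0.591, 0.079, 0.04] [236 220 184]
294 238 [0.599, 0.073, 0.04] [142 125 102]
294 240 [0.596, 0.075, 0.03] [134 118  99]
294 242 [0.599, 0.074, 0.025] [132 118  98]
```

>>> servo_tool --deltas '[[[0,0,0,0,0,0,0.5],[0,0,0,0,0,0,0.5],[0,0,0,0,0,0,0.5],[0,0,0,0,0,0,0.5]]]'

```text
time: 5.35
tcp_pos: [0.564, 0.0526, 0.0094]
eef_rot: [1.0, -0.0, 0.0, -0.0]
force: [-0.2, 0.1, 4.1]
opening: 0.701
```

```bash
python3 look.py 5 scene;python3 st.py; python3 fit.py 5 x 2>&1 | tail -2
```

```text
t 5.4 tcp [564.   52.6   9.4] yaw -0.04 tilt z [ 7.e-04  2.e-04 -1.e+00] q [ 0.379  0.493 -0.365  0.    -0.712  1.191] F [-0.9  1.2  4.1] T [0.13 0.19 0.01] op 0.701
                              ~~~~^^^^^^^^^^^^^^^^^^^^^^^
FileNotFoundError: [Errno 2] No such file or directory: 'pics/top5.npz'
```

>>> servo_tool --deltas '[[[0,0,0,0,0,0,0.95],[0,0,0,0,0,0,0.95],[0,0,0,0,0,-0.12,0.95],[0,0,0,0,0,-0.16,0.95],[0,0,0,0,0,-0.16,0.95],[0,0,0,0,0,-0.16,0.95],[0,0,0,0,0,-0.16,0.95],[0,0,0,0,0,-0.16,0.95]]]'

```text
time: 6.4
tcp_pos: [0.5634, 0.0524, 0.0086]
eef_rot: [0.895, -0.447, -0.0, 0.0]
force: [0.0, 0.4, 0.4]
opening: 0.95
```

>>> servo_tool --deltas '[[[0,0,0,0,0,-0.16,0.95],[0,0,0,0,0,-0.16,0.95],[0,0,0,0,0,-0.16,0.95],[0,0,0,0,0,-0.17,0.95],[0,0,0,0,0,0,0.95],[0,0,0,0,0,0,0.95]]]'

```text
time: 7.15
tcp_pos: [0.5636, 0.0524, 0.0088]
eef_rot: [0.708, -0.706, -0.0, 0.0]
force: [0.4, 0.9, 0.4]
opening: 0.948
```

```bash
python3 look.py 6 scene;python3 st.py
```

```text
t 7.2 tcp [563.6  52.4   8.9] yaw -89.89 tilt z [-3.e-04 -1.e-04 -1.e+00] q [ 0.379  0.494 -0.366 -0.    -0.711 -0.377] F [-0.   0.   0.2] T [-0.01  0.01  0.01] op 0.949
```

View pics/scene6c.png

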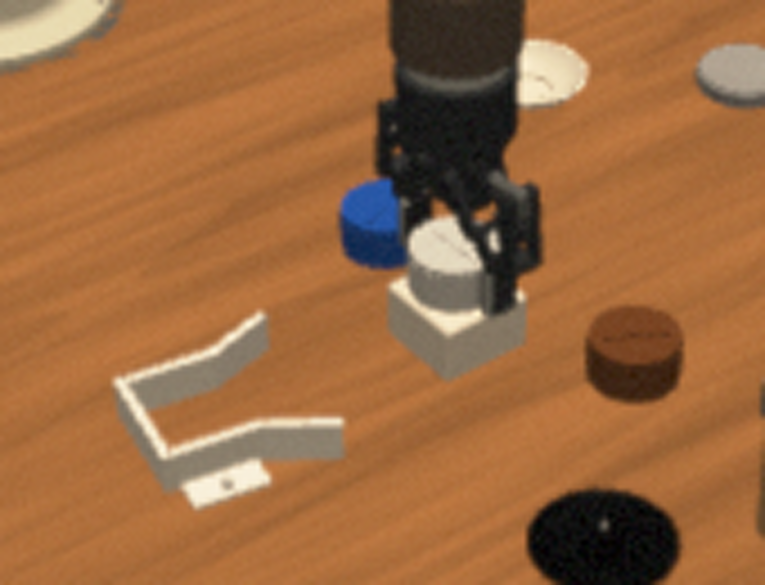

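>>> servo_tool --deltas '[[[0,0,0,0,0,0,0.72],[0,0,0,0,0,0,0.72],[0,0,0,0,0,0,0.6],[0,0,0,0,0,0,0.5],[0,0,0,0,0,0,0.5]]]' --force 60

```text
time: 7.82
tcp_pos: [0.5637, 0.0525, 0.0093]
eef_rot: [0.707, -0.707, 0.0, -0.0]
force: [-1.1, 0.5, 3.6]
opening: 0.697
```

```bash
python3 look.py 7 top scene;python3 st.py
python3 - <<'E'
from h import *
f=np.load('pics/scene7.npz');X=depthpts('scene',f['d'])
E
```

```text
t 7.925 tcp [563.7  52.5   9.3] yaw -89.99 tilt z [ 1.e-04 -0.e+00 -1.e+00] q [ 0.379  0.493 -0.365  0.    -0.712 -0.379] F [-2.6 -0.8  5. ] T [ 0.01  0.59 -0.04] op 0.696
```

View pics/scene7c.png

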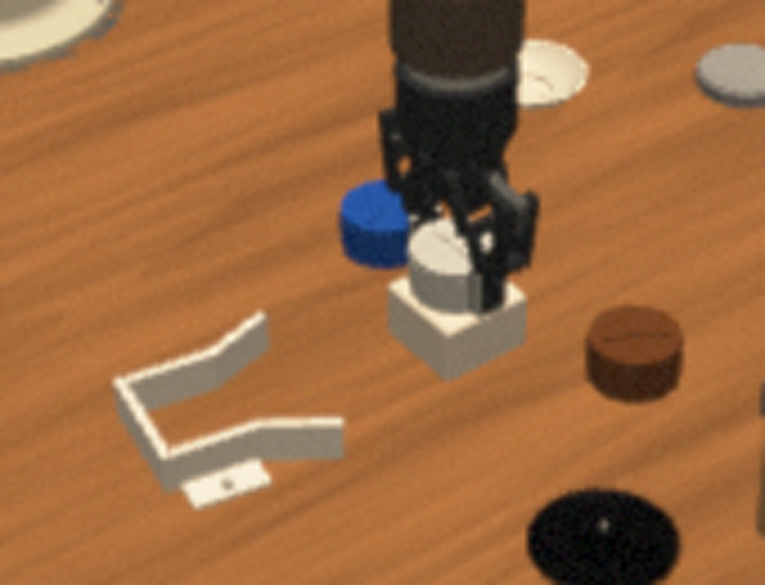

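>>> servo_tool --deltas '[[[-0.2,-7.8,0,0,0,-0.023,0.5],[-0.2,-7.8,0,0,0,-0.023,0.5],[-0.2,-7.8,0,0,0,-0.023,0.5],[-0.2,-7.8,0,0,0,-0.023,0.5],[-0.2,-7.8,0,0,0,-0.023,0.5],[-0.2,-7.8,0,0,0,-0.023,0.5],[-0.2,-7.8,0,0,0,-0.023,0.5],[0,-8,0,0,0,-0.023,0.5]]]'

```text
time: 8.93
tcp_pos: [0.5634, -0.01, 0.0095]
eef_rot: [-0.639, 0.769, -0.0, 0.001]
force: [2.0, 5.8, 4.1]
opening: 0.692
```

>>> servo_tool --deltas '[[[0,0,0,0,0,0,0.5],[0,0,0,0,0,0,0.5]]]'

```text
time: 9.18
tcp_pos: [0.5629, -0.011, 0.0093]
eef_rot: [-0.639, 0.769, -0.001, 0.0]
force: [1.9, -2.1, 3.9]
opening: 0.688
```

```bash
python3 look.py 8 top scene;python3 st.py
```

```text
t 9.275 tcp [562.7 -10.8   9.3] yaw -100.53 tilt z [ 6.e-04 -8.e-04 -1.e+00] q [ 0.269  0.489 -0.375  0.001 -0.707 -0.454] F [ 1.8 -1.9  5.2] T [-0.68 -0.45  0.05] op 0.688
```

View pics/scene8c.png

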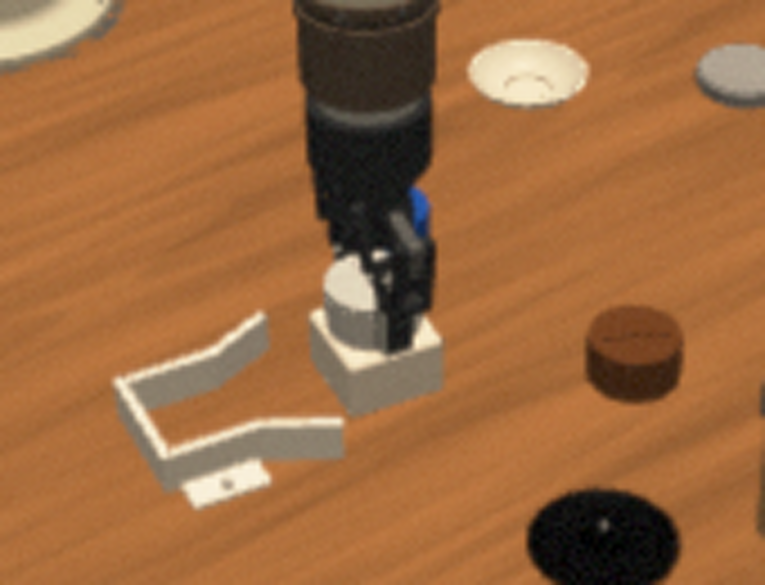

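View pics/top8c.png

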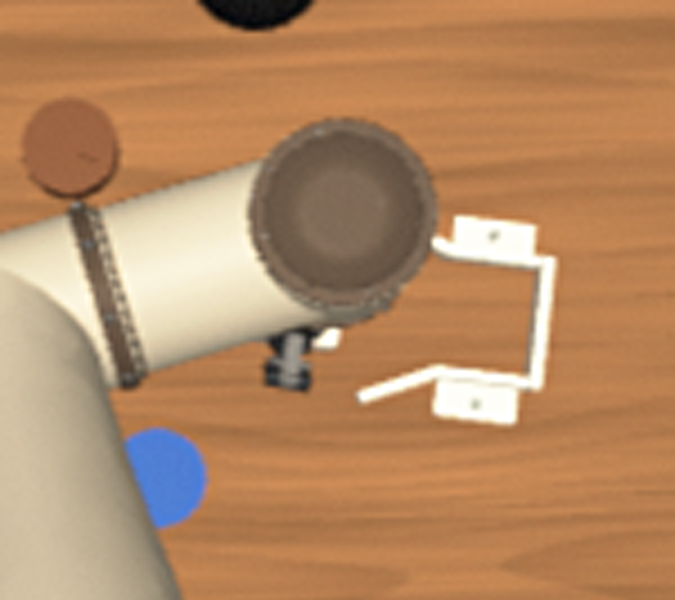

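Run:
```python
from h import *
t=lambda L:[((x+.5)/4.5-.5+180,(y+.5)/4.5-.5+170) for x,y in L]
P=plane('scene',t([(310,318),(350,368),(441,340)]),.042)[:,:2];print(P.round(4))
a=P[1]-P[0];b=P[2]-P[1]
for w in(a,b):print(np.hypot(*w),np.degrees(np.arctan2(w[1],w[0])))
print('centre',(P[0]+P[2])/2)
P=plane('scene',t([(355,413),(441,380)]),0)[:,:2];w=P[1]-P[0];print(np.hypot(*w),np.degrees(np.arctan2(w[1],w[0])))
# fit edges by depth: side face points
f=np.load('pics/scene8.npz');X=depthpts('scene',f['d']);m=(X[...,2]>.006)&(X[...,2]<.036)&(abs(X[...,0]-.563)<.05)&(X[...,1]>-.06)&(X[...,1]<.04)
q=X[m];y=np.radians(-8.5);c=np.array([.5627,-.0108]);R=np.array([[np.cos(y),-np.sin(y)],[np.sin(y),np.cos(y)]]);r=(q[:,:2]-c)@R
for nm,s in(('x+',(r[:,0]>.026)&(abs(r[:,1])<.027)),('y-',(r[:,1]<-.026)&(abs(r[:,0])<.027))):
    w=r[s];i=0 if nm=='x+' else 1;p=np.polyfit(w[:,1-i],w[:,i],1);print(nm,s.sum(),np.median(w[:,i]),np.degrees(np.arctan(p[0])))
```

```text
[[ 0.533  -0.039 ]
 [ 0.5886 -0.0461]
 [ 0.5993  0.0151]]
0.055996707762263474 -7.203797054532827
0.06207242935986817 80.0260551750527
centre [ 0.56615036 -0.01198166]
0.06261454048572056 84.80725860494296
x+ 143 0.03335773820454671 0.29619833511288396
y- 58 -0.032026501216142256 -0.6435138944656117
```

>>> servo_tool --deltas '[[[-1.5,-10,0,0,0,0,0.5],[-1.5,-10,0,0,0,0,0.5],[-1.5,-10,0,0,0,0,0.5],[-1.5,-10,0,0,0,0,0.5],[-1.5,-10,0,0,0,0,0.5],[-1.5,-10,0,0,0,0,0.5],[-1,-6,0,0,0,0,0.5],[0,0,0,0,0,0,0.5]]]'

```text
time: 10.28
tcp_pos: [0.5527, -0.0757, 0.0093]
eef_rot: [-0.639, 0.769, -0.0, 0.001]
force: [1.3, 2.1, 6.1]
opening: 0.688
```

```bash
python3 st.py
```

```text
t 10.275 tcp [552.7 -75.7   9.3] yaw -100.54 tilt z [ 9.e-04  5.e-04 -1.e+00] q [ 0.154  0.482 -0.387 -0.    -0.701 -0.338] F [1.3 2.1 6.1] T [ 0.55 -0.28 -0.04] op 0.688
```

>>> servo_tool --deltas '[[[-0.8,-5,0,0,0,0,0.5],[-0.8,-5,0,0,0,0,0.5],[-0.8,-5,0,0,0,0,0.5],[-0.7,-5,0,0,0,0,0.5],[-0.7,-5,0,0,0,0,0.5],[0,0,0,0,0,0,0.5]]]'

```text
time: 11.02
tcp_pos: [0.5489, -0.1003, 0.0093]
eef_rot: [-0.639, 0.769, -0.0, 0.001]
force: [1.3, 3.3, 6.2]
opening: 0.691
```

```bash
python3 st.py
```

```text
t 11.025 tcp [ 548.9 -100.3    9.3] yaw -100.53 tilt z [ 9.e-04  7.e-04 -1.e+00] q [ 0.109  0.483 -0.386 -0.001 -0.701 -0.292] F [1.3 3.3 6.2] T [ 1.02 -0.27  0.01] op 0.691
```

>>> servo_tool --deltas '[[[-0.7,-5,0,0,0,0,0.5],[-0.7,-5,0,0,0,0,0.5],[-0.8,-5,0,0,0,0,0.5],[-0.7,-5,0,0,0,0,0.5],[-0.6,-4,0,0,0,0,0.5],[0,0,0,0,0,0,0.5]]]'

```text
time: 11.78
tcp_pos: [0.5453, -0.1243, 0.0093]
eef_rot: [-0.639, 0.769, 0.0, 0.0]
force: [1.5, 4.3, 6.3]
opening: 0.692
```

>>> servo_tool --deltas '[[[-0.3,-2,0,0,0,0,0.5],[-0.3,-2,0,0,0,0,0.5],[0,0,0,0,0,0,0.5]]]'

```text
time: 12.15
tcp_pos: [0.5446, -0.1279, 0.0094]
eef_rot: [-0.639, 0.769, 0.0, 0.0]
force: [0.5, 6.1, 7.0]
opening: 0.691
```

```bash
python3 st.py
```

```text
t 12.15 tcp [ 544.6 -127.9    9.4] yaw -100.51 tilt z [ 4.e-04  9.e-04 -1.e+00] q [ 0.058  0.485 -0.382 -0.001 -0.704 -0.241] F [0.5 6.1 7. ] T [ 1.7  -0.13 -0.01] op 0.691
```

Now I'll creep until I feel the back wall.

>>> servo_tool --deltas '[[[-0.1,-1,0,0,0,0,0.5],[0,0,0,0,0,0,0.5]]]'

```text
time: 12.4
tcp_pos: [0.5446, -0.1284, 0.0096]
eef_rot: [-0.639, 0.769, 0.0, 0.001]
force: [-0.1, 7.8, 9.2]
opening: 0.69
```

>>> servo_tool --deltas '[[[-0.2,-1,0,0,0,0,0.5],[0,0,0,0,0,0,0.5]]]'

```text
time: 12.65
tcp_pos: [0.5443, -0.1296, 0.0094]
eef_rot: [-0.639, 0.769, 0.0, 0.001]
force: [-0.3, 6.9, 8.3]
opening: 0.695
```

```bash
python3 st.py
```

```text
t 12.65 tcp [ 544.3 -129.6    9.4] yaw -100.52 tilt z [ 6.0e-04  1.2e-03 -1.0e+00] q [ 0.055  0.485 -0.382 -0.002 -0.704 -0.237] F [-0.3  6.9  8.3] T [ 2.08 -0.03 -0.01] op 0.695
```

```bash
python3 look.py 9 top scene;python3 - <<'E'
from h import *
f=np.load('pics/scene9.npz');X=depthpts('scene',f['d'])
y=np.radians(-8.45);c=np.array([.5446,-.1290]);R=np.array([[np.cos(y),-np.sin(y)],[np.sin(y),np.cos(y)]])
r=(X[...,:2]-c)@R;z=X[...,2]
m=(z>.03)&(z<.040)&(r[...,0]>.024)&(r[...,0]<.045)&(abs(r[...,1])<.027);print('x+ face',m.sum(),np.median(r[m],0),np.degrees(np.arctan(np.polyfit(r[m][:,1],r[m][:,0],1)[0])))
hs=cv2.cvtColor(f['p'],cv2.COLOR_RGB2HSV)
m=(z>.0385)&(z<.046)&(abs(r[...,0])<.05)&(abs(r[...,1])<.05)&(hs[...,2]>205)
q=(plane('scene',np.c_[np.nonzero(m)[::-1]],.042)[:,:2]-c)@R;print(len(q),q.min(0),q.max(0),np.percentile(q,[3,97],axis=0))
E
```

```text
x+ face 65 [0.03300998 0.00032457] 3.778145978523601
76 [-0.0307006  -0.03160119] [0.03361323 0.03151345] [[-0.02762496 -0.03128854]
 [ 0.03234972  0.0303558 ]]
```

View pics/scene9c.png

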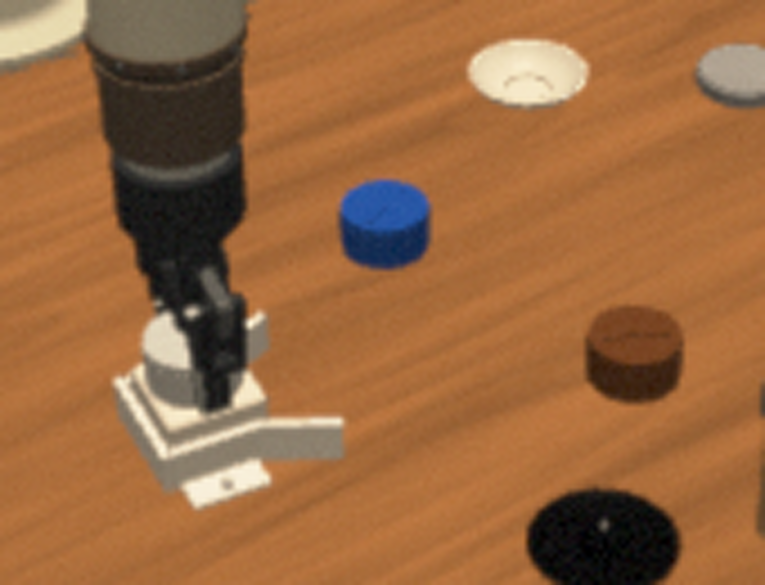

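View pics/top9c.png

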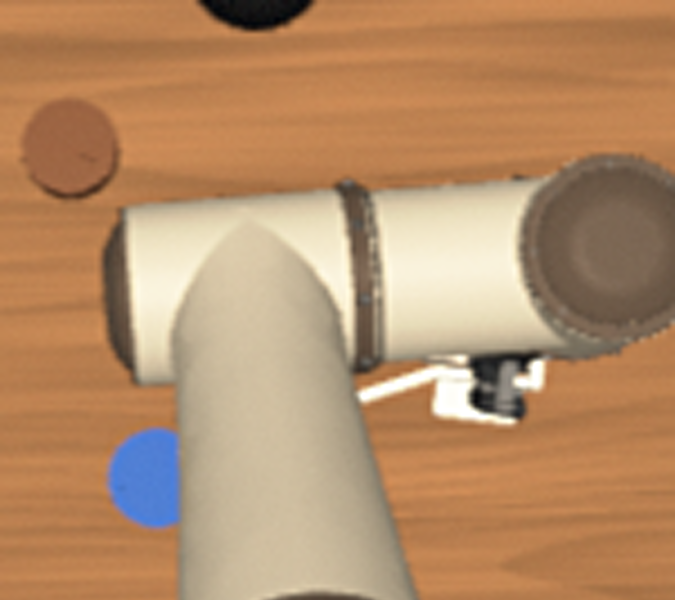

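>>> servo_tool --deltas '[[[-0.2,-1.5,0,0,0,0,0.5],[0,0,0,0,0,0,0.5]]]'

```text
time: 13.0
tcp_pos: [0.5441, -0.1311, 0.0094]
eef_rot: [-0.639, 0.769, 0.0, 0.001]
force: [0.7, 6.8, 7.5]
opening: 0.691
```

>>> servo_tool --deltas '[[[-0.2,-1.5,0,0,0,0,0.5],[0,0,0,0,0,0,0.5]]]'

```text
time: 13.25
tcp_pos: [0.544, -0.1315, 0.0095]
eef_rot: [-0.639, 0.769, 0.001, 0.001]
force: [-0.1, 11.9, 9.4]
opening: 0.689
```

```bash
python3 st.py
```

```text
t 13.25 tcp [ 544.  -131.5    9.5] yaw -100.49 tilt z [ 8.0e-04  2.4e-03 -1.0e+00] q [ 0.051  0.485 -0.38  -0.004 -0.705 -0.231] F [-0.1 11.9  9.4] T [3.57 0.12 0.06] op 0.689
```

>>> servo_tool --deltas '[[[0.1,0.8,0,0,0,0,0.5],[0,0,0,0,0,0,0.5],[0,0,0,0,0,0,0.5]]]' --force 100

```text
time: 13.62
tcp_pos: [0.544, -0.1314, 0.0097]
eef_rot: [-0.64, 0.769, 0.0, 0.001]
force: [-1.2, 9.5, 10.5]
opening: 0.683
```

>>> servo_tool --deltas '[[[0,0,0,0,0,0.05,0.5],[0,0,0,0,0,0.05,0.5],[0,0,0,0,0,0.05,0.5],[0,0,0,0,0,0.05,0.5]]]'

```text
time: 14.12
tcp_pos: [0.545, -0.1301, 0.0097]
eef_rot: [0.713, -0.701, -0.0, -0.002]
force: [1.8, 14.9, 10.5]
opening: 0.684
```

```bash
python3 st.py;python3 look.py 10 scene
```

```text
t 14.125 tcp [ 545.  -130.1    9.7] yaw -89.05 tilt z [ 0.0028  0.0032 -1.    ] q [ 0.053  0.484 -0.38  -0.005 -0.704 -0.033] F [ 1.8 14.9 10.5] T [ 4.14 -0.15 -0.37] op 0.684
```

View pics/scene10c.png

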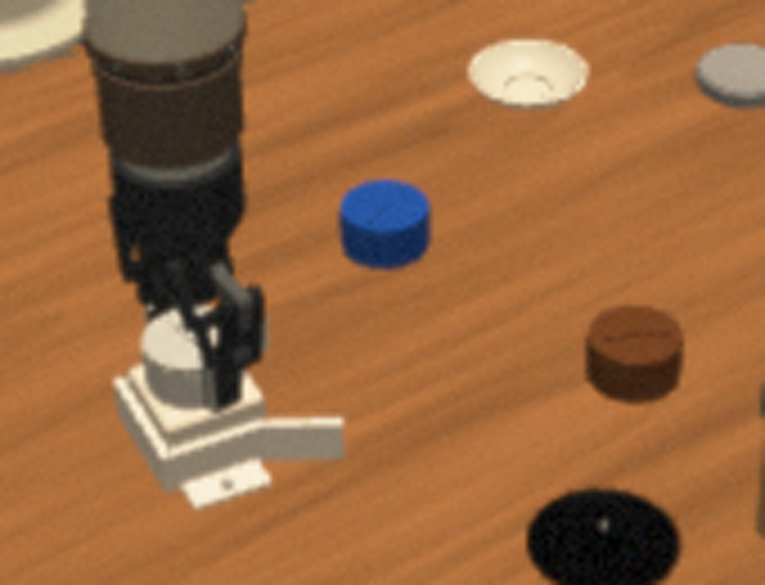

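>>> servo_tool --deltas '[[[0,0.5,0,0,0,0.13,0.5],[0,0.5,0,0,0,0.13,0.5],[0,0,0,0,0,0.13,0.5],[0,0,0,0,0,0.13,0.5],[0,0,0,0,0,0.13,0.5],[0,0,0,0,0,0.13,0.5],[0,0,0,0,0,0.13,0.5],[0,0,0,0,0,0.13,0.5]]]'

```text
time: 15.18
tcp_pos: [0.5426, -0.1308, 0.0095]
eef_rot: [0.967, -0.253, -0.001, -0.0]
force: [-2.5, 6.8, 10.6]
opening: 0.685
```

```bash
python3 st.py;python3 look.py 11 scene
```

```text
t 15.175 tcp [ 542.6 -130.8    9.5] yaw -29.33 tilt z [-0.0022  0.0014 -1.    ] q [ 0.053  0.484 -0.383 -0.002 -0.707  1.008] F [-2.5  6.8 10.6] T [ 1.77  0.64 -0.5 ] op 0.685
```

View pics/scene11c.png

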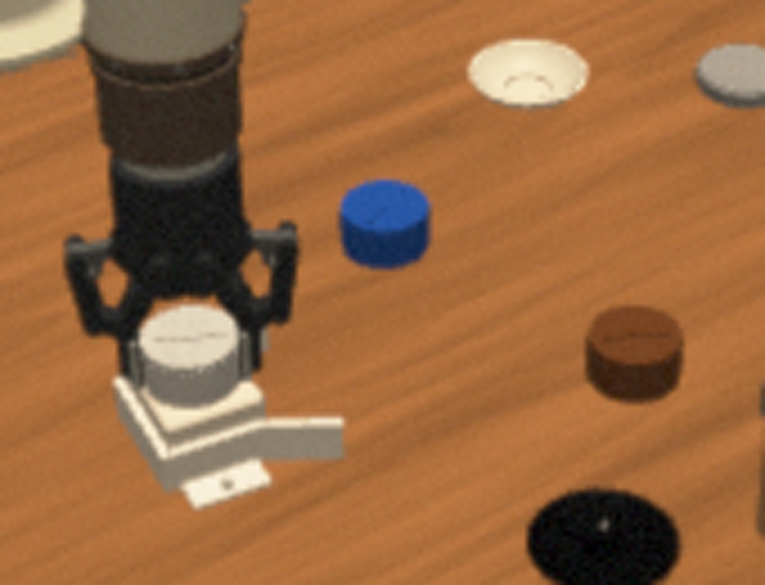

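Run:
```python
from h import *
def ang(pts,s,ou,ov):
    P=plane('scene',[((x+.5)/s-.5+ou,(y+.5)/s-.5+ov) for x,y in pts],.078)[:,:2];w=P[1]-P[0];return np.degrees(np.arctan2(w[1],w[0])),np.hypot(*w)
print(ang([(415,150),(465,183)],4.8,190,190),ang([(430,228),(480,262)],4.5,180,170),ang([(150,341),(230,334)],4.5,180,170))
```

```text
(np.float64(6.283784822516957), np.float64(0.04391497888070897)) (np.float64(5.441841890641308), np.float64(0.04769013246236132)) (np.float64(62.09123367891682), np.float64(0.04800054325841847))
```

>>> servo_tool --deltas '[[[0.5,0,0,0,0,0.13,0.5],[0,0,0,0,0,0.14,0.5],[0,0,0,0,0,0.14,0.5],[0,0,0,0,0,0.14,0.5],[0,0,0,0,0,0.14,0.5],[0,0,0,0,0,0.14,0.5],[0,0,0,0,0,0.12,0.5],[0,0,0,0,0,0.1,0.5]]]'

```text
time: 16.23
tcp_pos: [0.5443, -0.1309, 0.0095]
eef_rot: [0.964, 0.265, 0.0, -0.001]
force: [-0.9, 7.5, 9.9]
opening: 0.687
```

>>> servo_tool --deltas '[[[0,0,0,0,0,0,0.5]]]'

```text
time: 16.35
tcp_pos: [0.5443, -0.131, 0.0095]
eef_rot: [0.964, 0.264, 0.0, -0.001]
force: [0.5, 7.3, 8.8]
opening: 0.687
```

```bash
python3 st.py;python3 look.py 12 scene
```

```text
t 16.35 tcp [ 544.3 -131.     9.5] yaw 30.67 tilt z [ 1.0e-04  1.2e-03 -1.0e+00] q [ 5.300e-02  4.850e-01 -3.800e-01 -2.000e-03 -7.050e-01  2.055e+00] F [0.5 7.3 8.8] T [ 1.92  0.17 -0.18] op 0.687
```

View pics/scene12c.png

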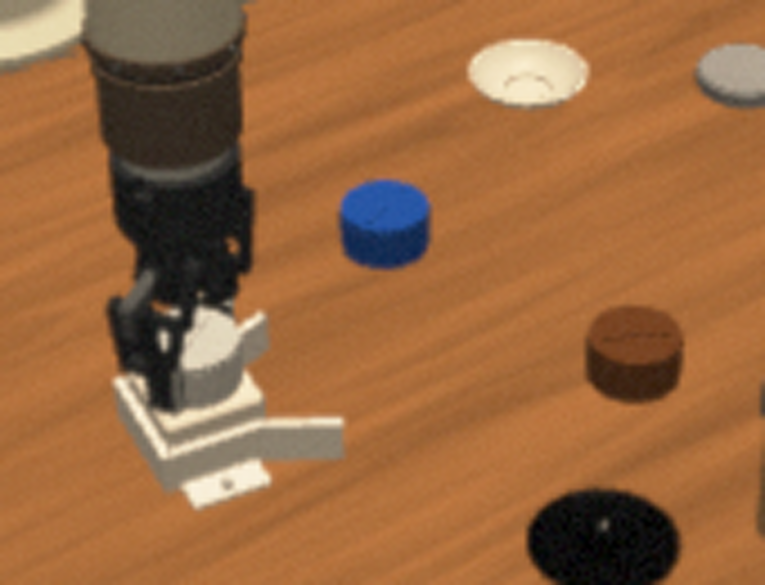

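Run:
```python
import numpy as np,cv2
p=np.load('pics/scene12.npz')['p'][230:280,195:260]
cv2.imwrite('pics/z12.png',cv2.resize(p[...,::-1],None,fx=11,fy=11,interpolation=cv2.INTER_CUBIC))
```

```text
(no output)
```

View pics/z12.png

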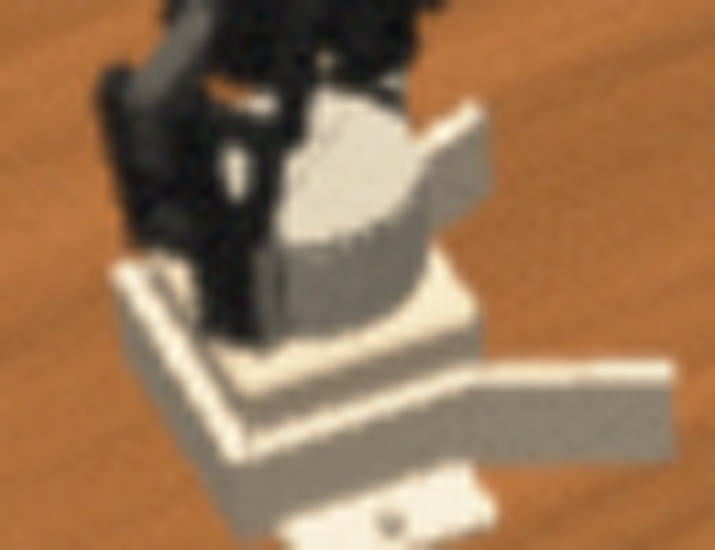

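>>> servo_tool --deltas '[[[0,0.3,0,0,0,-0.02,0.5],[0,0.3,0,0,0,-0.02,0.5],[0,0,0,0,0,-0.01,0.5],[0,0,0,0,0,0,0.5]]]'

```text
time: 16.9
tcp_pos: [0.5441, -0.131, 0.0095]
eef_rot: [0.971, 0.241, -0.0, -0.0]
force: [-0.1, 4.2, 8.1]
opening: 0.686
```

```bash
python3 st.py;python3 look.py 13 scene
python3 - <<'E'
import numpy as np,cv2
p=np.load('pics/scene13.npz')['p'][230:280,195:260]
cv2.imwrite('pics/z13.png',cv2.resize(p[...,::-1],None,fx=11,fy=11,interpolation=cv2.INTER_CUBIC))
E
```

```text
t 16.9 tcp [ 544.1 -131.     9.5] yaw 27.84 tilt z [-5.e-04  4.e-04 -1.e+00] q [ 5.300e-02  4.850e-01 -3.810e-01 -1.000e-03 -7.050e-01  2.004e+00] F [-0.1  4.2  8.1] T [1.09 0.13 0.  ] op 0.686
```

View pics/z13.png

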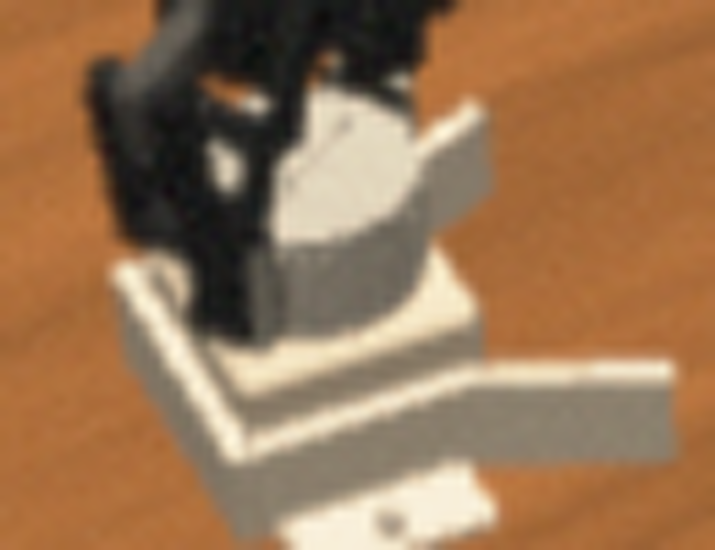

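Run:
```python
from h import *
P=plane('scene',[((x+.5)/11-.5+195,(y+.5)/11-.5+230) for x,y in[(285,190),(352,118)]],.078)[:,:2];w=P[1]-P[0];print(P,np.degrees(np.arctan2(w[1],w[0])))
```

```text
[[ 0.55074368 -0.13920501]
 [ 0.53622681 -0.11126447]] 117.45473169994159
```

>>> servo_tool --deltas '[[[0,0,0,0,0,0.04,0.5],[0,0,0,0,0,0.04,0.5],[0,0,0,0,0,0.03,0.5],[0,0,0,0,0,0,0.5],[0,0,0,0,0,-0.025,0.5],[0,0,0,0,0,-0.025,0.5],[0,0.3,0,0,0,0,0.5]]]'

```text
time: 17.82
tcp_pos: [0.5441, -0.131, 0.0095]
eef_rot: [0.963, 0.269, -0.0, -0.0]
force: [0.4, 1.0, 7.7]
opening: 0.688
```

```bash
python3 st.py;python3 look.py 14 scene
python3 - <<'E'
import numpy as np,cv2
p=np.load('pics/scene14.npz')['p'][230:280,195:260]
cv2.imwrite('pics/z14.png',cv2.resize(p[...,::-1],None,fx=11,fy=11,interpolation=cv2.INTER_CUBIC))
E
```

```text
t 17.825 tcp [ 544.1 -131.     9.5] yaw 31.26 tilt z [-4.e-04  1.e-04 -1.e+00] q [ 0.053  0.485 -0.381 -0.    -0.705  2.063] F [0.4 1.  7.7] T [ 0.56  0.05 -0.12] op 0.688
```

View pics/z14.png

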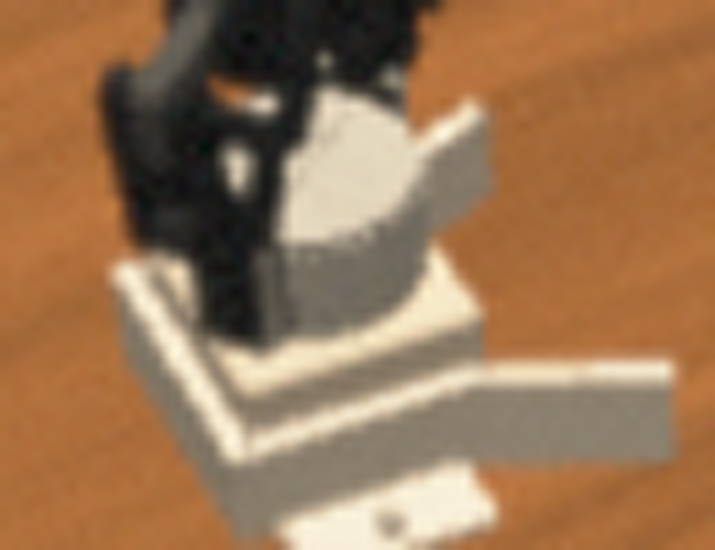

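>>> servo_tool --deltas '[[[0,0,1.5,0,0,0,0.5],[0,0,1.5,0,0,0,0.5],[0,0,1.5,0,0,0,0.5],[0,0,1.5,0,0,0,0.5]]]'

```text
time: 18.38
tcp_pos: [0.5436, -0.1312, 0.0145]
eef_rot: [0.963, 0.269, -0.001, -0.0]
force: [1.7, 2.6, -1.5]
opening: 0.682
```

```bash
python3 st.py;python3 look.py 15 scene
python3 - <<'E'
import numpy as np,cv2
p=np.load('pics/scene15.npz')['p'][230:280,195:260]
cv2.imwrite('pics/z15.png',cv2.resize(p[...,::-1],None,fx=11,fy=11,interpolation=cv2.INTER_CUBIC))
E
```

```text
t 18.375 tcp [ 543.6 -131.2   14.5] yaw 31.23 tilt z [-1.7e-03  2.0e-04 -1.0e+00] q [ 0.053  0.478 -0.377 -0.    -0.718  2.063] F [ 1.7  2.6 -1.5] T [ 0.77 -0.42 -0.07] op 0.682
```

View pics/z15.png

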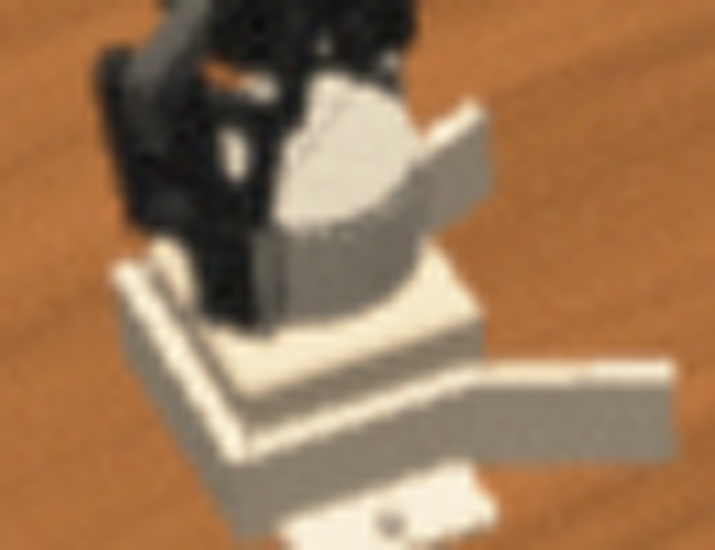

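>>> servo_tool --deltas '[[[0,0,4,0,0,0,0.5],[0,0,4,0,0,0,0.5],[0,0,4,0,0,0,0.5],[0,0,5,0,0,0,0.5],[0,0,5,0,0,0,0.5],[0,0,5,0,0,0,0.5],[0,0,4,0,0,0,0.5],[0,0,3,0,0,0,0.5]]]'

```text
time: 19.42
tcp_pos: [0.5444, -0.1314, 0.0493]
eef_rot: [0.963, 0.269, 0.0, 0.0]
force: [0.4, 0.2, 0.1]
opening: 0.683
```

>>> servo_tool --deltas '[[[0,0,0,0,0,0,0.5],[0,0,0,0,0,0,0.5],[0,0,0,0,0,0,0.5]]]'

```text
time: 19.8
tcp_pos: [0.5442, -0.1314, 0.0488]
eef_rot: [0.963, 0.269, -0.0, -0.0]
force: [0.7, 0.0, -0.5]
opening: 0.688
```

```bash
python3 st.py;python3 look.py 16 scene top
```

```text
t 19.8 tcp [ 544.2 -131.4   48.8] yaw 31.24 tilt z [-5.e-04  0.e+00 -1.e+00] q [ 0.053  0.431 -0.346 -0.    -0.795  2.063] F [ 0.7  0.  -0.5] T [ 0.04 -0.01  0.06] op 0.688
```

View pics/scene16c.png

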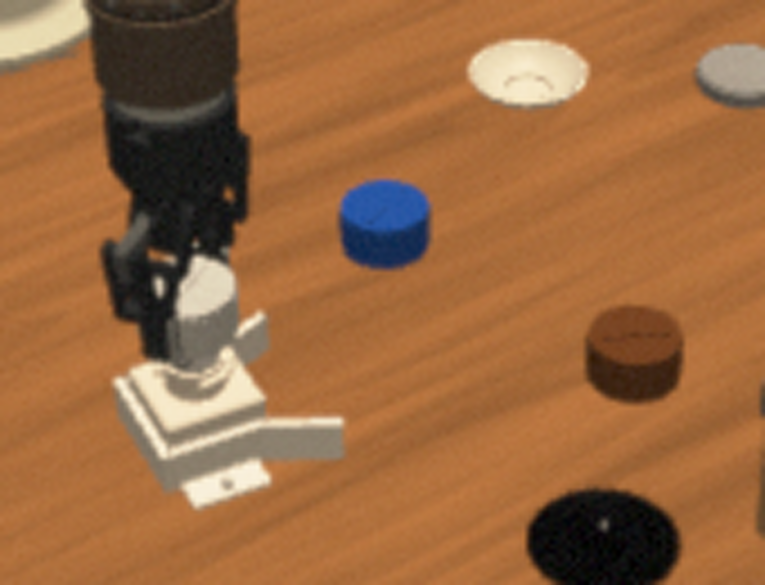

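Run:
```python
import numpy as np,cv2
p=np.load('pics/scene16.npz')['p'][225:280,195:260]
cv2.imwrite('pics/z16.png',cv2.resize(p[...,::-1],None,fx=10.5,fy=10.5,interpolation=cv2.INTER_CUBIC))
from h import *
def proj(n,P):
    K,D,E=cam(n);q=np.c_[P,np.ones(len(P))]@E.T;q=q[:,:3]*[1,-1,-1]
    return cv2.projectPoints(q,np.zeros(3),np.zeros(3),K,D)[0][:,0]
X=depthpts('scene',np.load('pics/scene16.npz')['d']);y=np.radians(-8.45);c=np.array([.5446,-.1290]);R=np.array([[np.cos(y),-np.sin(y)],[np.sin(y),np.cos(y)]])
r=(X[...,:2]-c)@R;z=X[...,2];m=(z>.03)&(z<.040)&(r[...,0]>.024)&(r[...,0]<.045)&(abs(r[...,1])<.03);print('x+ face',m.sum(),np.median(r[m],0),np.degrees(np.arctan(np.polyfit(r[m][:,1],r[m][:,0],1)[0])))
hs=cv2.cvtColor(np.load('pics/scene16.npz')['p'],cv2.COLOR_RGB2HSV)
m=(z>.0385)&(z<.046)&(abs(r[...,0])<.05)&(abs(r[...,1])<.05)&(hs[...,2]>205)
q=(plane('scene',np.c_[np.nonzero(m)[::-1]],.042)[:,:2]-c)@R;print(len(q),q.min(0),q.max(0));print(cv2.minAreaRect((q*1e3).astype(np.float32)))
```

```text
x+ face 74 [ 0.03227908 -0.00240337] -1.582443481728817
179 [-0.0307006  -0.03313743] [0.03384613 0.03004462]
((1.71197509765625, -1.50274658203125), (63.12023162841797, 64.50665283203125), 89.64773559570312)
```

View pics/z16.png

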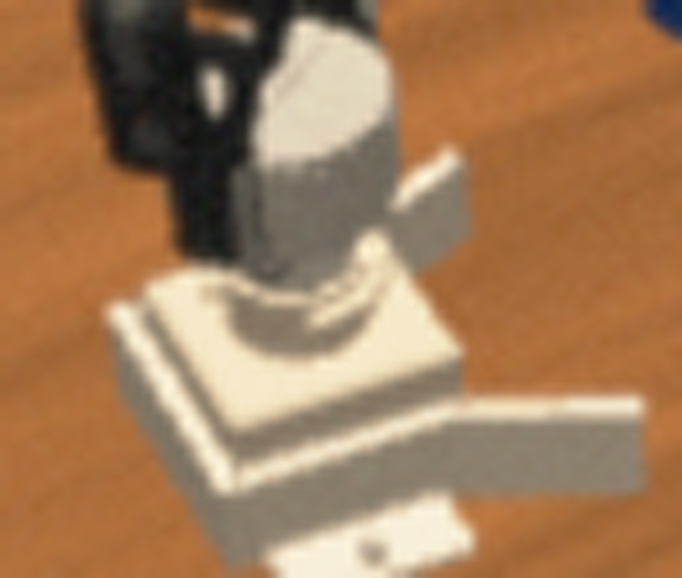

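Run:
```python
from h import *
f=np.load('pics/scene16.npz');X=depthpts('scene',f['d']);hs=cv2.cvtColor(f['p'],cv2.COLOR_RGB2HSV)
m=(hs[...,1]<60)&(hs[...,2]>180)&(np.hypot(X[...,0]-.544,X[...,1]+.131)<.035)&(X[...,2]>.1)
q=X[m];print(len(q),np.median(q[:,2]));A=np.c_[q[:,:2]-q[:,:2].mean(0),np.ones(len(q))];print(np.linalg.lstsq(A,q[:,2],rcond=None)[0])
for n in('scene','top'):
    a=np.load(f'pics/{n}0.npz')['p'];b=np.load(f'pics/{n}16.npz')['p'];d=cv2.absdiff(a,b).max(2)
    k,l,st,ce=cv2.connectedComponentsWithStats(cv2.morphologyEx((d>45).astype(np.uint8),cv2.MORPH_OPEN,np.ones((3,3))))
    print(n,[s.tolist() for s in st[1:] if s[4]>15])
```

```text
120 0.11756837168919237
[ 0.01325139 -0.01598967  0.11764532]
scene [[155, 0, 42, 103, 2022], [198, 0, 43, 37, 1092], [307, 0, 29, 14, 265], [337, 0, 25, 22, 506], [229, 29, 12, 8, 65], [342, 30, 18, 12, 163], [213, 33, 9, 8, 55], [203, 41, 41, 9, 221], [348, 51, 9, 20, 131], [201, 53, 32, 37, 722], [324, 61, 9, 27, 166], [361, 65, 4, 8, 29], [233, 66, 36, 47, 992], [193, 79, 11, 36, 249], [140, 99, 22, 23, 282], [166, 105, 38, 49, 793], [196, 105, 99, 162, 5704], [205, 115, 14, 9, 86], [150, 120, 13, 12, 87], [167, 121, 17, 8, 59], [150, 141, 9, 11, 79], [267, 218, 29, 29, 563]]
top [[273, 171, 141, 249, 14696], [0, 344, 53, 57, 1923], [55, 360, 29, 18, 334], [201, 374, 95, 46, 3256], [285, 374, 44, 22, 404], [63, 377, 15, 7, 72], [292, 386, 54, 34, 1196], [9, 392, 7, 8, 41]]
```

The cap top is level at z 0.1176, so its lower edge is about 23 mm above the rim. Only the arm, jar and cap areas changed between pictures. I'm handing in.

```bash
python3 -c "
from cell import job_done
print(job_done())"
```

```text
the job is handed in; nothing more can be done
None
```

The job is handed in. The jar is home in the cradle, and the cap is off and held level over the open mouth. `job_done()` gave no verdict, but my last checks agreed with the task.

- **Slide:** I gripped the cap after centring it from two directions, turned the jar about 10.5° and slid it along the shelf. I stopped when I felt the back wall at about 12 N.
- **Twist:** The gripper turned about 132° anticlockwise. The ridge on the cap suggested about 124°, part of the gap being the jar's play in the cradle. Both readings are inside the 110–145° free range.
- **Lift:** The cap came up about 39 mm with almost no resistance.

**Last checks:**
- **Cap:** It is level within about 1°, its lower edge is about 23 mm above the rim, and it is centred over the mouth to about 2 mm.
- **Jar:** It sits against the back wall and square to the cradle, within about 2 mm and 1.6°.
- **Other things on the shelf:** The before-and-after pictures differ only where the arm, jar and cap moved.

**Checks that disagreed:**
- The depth images put the open fingertips about 48 mm above the reported tool height, but only about 13 mm was expected. I set the grasp height from the images instead.
- I could not see the sealing disc well enough to measure its turn, so that part rests on the cap angle and the easy lift.

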